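# Pop the battery hatch of a bench power module

## Task

Two look-alike grey power modules are fixed to the workbench: one has a large battery hatch in its top, the other a small fuse door. With your fingertips press the ribbed front edge of the large battery hatch down once, all the way until it stops, then let go so that it pops open, and keep clear of it and watch for two seconds to make sure that it stays open by itself. Do not push it shut again, leave the fuse door shut, and leave the other things on the bench where they are: nothing is to be gripped or lifted.

Things in the scene. Friction and masses are not known exactly. Their poses are not given: they have to be found in the camera images.
- battery_module: Power module with the large battery hatch. Fixed to the bench; painted-grey case 150 mm long (its own x), 120 mm wide (y) and 62 mm high on a black base, origin at the centre of its underside. Its front (own -x) faces roughly towards the robot, turned up to 0.35 rad either way. The front 20 mm of the case is a step, only 48 mm high. The two modules swap sides from run to run.
- battery_hatch (a joint): Hinge angle (rad) of the large battery hatch, hinged on its far edge (module +x). 0 = shut, latched; negative = pressed in; -0.115 = firm stop, front edge 10 mm down; positive = open, swinging up and away from the robot; 1.25 = fully open. Pressing takes 4 to 8 N (to 15 N if quick); it unlatches past -0.085, so press to the stop; a shorter press leaves it latched. Let go, it springs fully open in 1 s and stays.
- battery_hatch_press (a point): The place to press: on the top face of the battery hatch, midway along its width, 12 mm behind its front (free) edge, amid three dark ribs; 62 mm above the bench when shut; moves with the hatch. The hatch is a plain white plastic plate 86 mm long (module x), 84 mm wide, 5 mm thick, flush in the case top.
- battery_hatch_hinge (a point): On the hinge line of the battery hatch, midway along it; fixed to the module, 57 mm above the bench. The press point lies 74 mm from it towards the module's front.
- fuse_module: The other power module, to be left alone. Fixed to the bench; painted-grey case 150 mm long (its own x), 120 mm wide (y) and 62 mm high on a black base, origin at the centre of its underside. Its front (own -x) faces roughly towards the robot, turned up to 0.35 rad either way. The front 20 mm of the case is a step, only 48 mm high. 
- fuse_door (a joint): Hinge angle (rad) of the small white fuse door in the other module, 50 x 44 mm, same kind of latch; 0 = shut and latched, negative = pressed in, positive = open. To stay shut.
- marker: Loose blue marker pen lying between the two modules, 135 mm long, 17 mm thick; origin at its middle, underside, x along the pen.
- tape_roll: Loose roll of paper tape lying flat, 70 mm across, 20 mm high, near the robot; origin under its centre.
- eraser: Loose green eraser block 55 x 25 x 14 mm near the robot; origin under its centre.
- jar: Loose white jar 54 mm across, 75 mm high, at the left; origin under its centre.
- squeeze_bottle: Loose red squeeze bottle 68 mm across, 155 mm high with a bent spout up to 200 mm, at the far left; origin under its centre.
- screwdriver: Loose screwdriver lying at the right; origin on its underside.
- spool: Loose brass spool, cylinder 44 mm across and 30 mm high, beyond the modules; origin under its centre.

How it is judged:
On the way, in this order (a step that is already met when the one before it is completed fails the run):
1. the battery hatch is pressed in by the robot well down (value of joint battery_hatch below -0.05 rad and contact force between the fingers and battery_module above 0.5 N), for 0.02 s.
2. the hatch has popped open and stays open for two seconds with the robot clear of it (value of joint battery_hatch above 1.1 rad and contact force between each of the fingers, the arm and battery_module below 0.2 N), for 1.9 s.
At the end, for the whole second after the job is handed in: The battery hatch stands open (joint above 1.1 rad) and at rest, untouched by the robot, after having been pressed in and then open and untouched for about two seconds; the fuse door is still latched shut (within 0.03 rad of 0) (all of step 2 and velocity of joint battery_hatch below 0.1 rad/s and value of joint fuse_door between -0.03 and 0.03 rad).
It fails at once if the popped hatch is pushed back towards shut (value of joint battery_hatch between 0.15 and 0.7 rad and velocity of joint battery_hatch below -0.12 rad/s).
It fails at once if the fuse door is pressed or opened (value of joint fuse_door below -0.05 rad or value of joint fuse_door above 0.05 rad).
It fails at once if another thing on the bench is moved or lifted by more than 30 mm (distance of any of marker, tape_roll, eraser, jar, squeeze_bottle, screwdriver, spool from where it was at the start of the episode above 0.03 m).
It also fails if it takes over 32 s, if anything falls off the work surface, if the arm or the gripper's body presses on something with over 40 N, if the wrist force passes 120 N, or if a joint passes its speed limit or range.

## Robot

A 6-joint arm with a two-finger parallel gripper is mounted at the origin on the work surface. World frame = base frame: x ahead of the robot, y to its left, z up, the work surface at z = 0. Lengths are in m, angles in rad, forces in N, time in s.
With the tool pointing down it reaches from about 0.375 to 0.75 m from the base axis. Payload 9 kg.
Tool frame: the origin (TCP) lies midway between the tips of the shut fingers; the grasp point (between the pads) lies behind it (arm.grip_depth is the x of the grasp point in the tool frame, in m); x points along the fingers, z is the direction in which the jaws open and shut, and the axes are right-handed (so a half turn about x gives the same grasp; the last joint's range is limited). The gripper opens to 85 mm and grips with 20 to 120 N. Pads are 22 mm wide; open, the fingers measure 114 mm over their backs; the gripper's body (76 mm by 85 mm) begins 54 mm behind the grasp point. The pads swing forward as they close: fully open they stand 13 mm farther back than shut.
Start: joints at [1.024, 0.104, 0.097, 1.564, 0, 1.353], TCP at [0.194, 0.568, 0.231] pointing down, gripper open.
Joint ranges: [-2.99, 2.99], [-0.84, 1.86], [-1.1, 1.16], [-1.84, 2.11], [-1.51, 1.56], [-3.14, 3.14]. Speed limits (rad/s): [2.22, 2.22, 2.57, 3.14, 3.14, 3.14].

## Interface

Orientations are given as a unit quaternion [x, y, z, w].
In Python, from station import monitor, get_image, job_done, arm gives the robot as it stands.
- The arm moves only by the tool step_arm, never from a script. Its argument "increments" is a list of rows, each an object with "dp": the shift along the tool's x, y, z in mm, a list of three; "twist": the turn about the tool's x in rad. In form: [{"dp": [x, y, z], "twist": twist}, ...]. A call has 1 to 12 rows; each row shifts and turns the commanded pose from where the row before left it, along the tool's axes as they then stand; what a row does not reach is not made up. A row lasts 1/12 s, in which the tool goes at most 41.7 mm and 7.16 degrees, less where a joint would pass 70% of its speed; a pose out of reach is approached as far as the arm can. A call with a gripper value outside its range is refused whole. "hand" is the closure, from 0 (fully open) to 1 (shut), set as the call begins (left out, the last holds). The fingers move at their own pace and stop on an object; "squeeze" is the grip in N (left out, the last holds). Time passes only in rows, so rows that do not move let the fingers close. It gives the time, the measured TCP pose, the force and the opening at its end, in the units of the state.
- monitor.get_obs(): the state, without advancing time (a new reading comes with each control period).
- get_image(name): name is "side" or "top" or "wrist"; returns a dict with "frame" (400x640x3 uint8, red, green, blue), "depth" (400x640 float32, m along the optical axis (not along the pixel's ray), 0 where there is no reading), "fx", "fy", "cx", "cy" (pixels), "distortion" ([k1, k2, p1, p2, k3] as OpenCV has them; the pictures are not rectified), "R" (3x3) and "t" (3): a world point X has camera coordinates R X + t. Camera axes: x right, y down, z forward; pixel columns grow to the right and rows downward; lengths in m; the calibration is good to about 2 mm. A picture is of the moment at which its call begins.
- job_done(): hands the job in, once; it reports no verdict.
The state is a dict: "clock": time; "q": joint angles; "joint_velocities": joint speeds; "tau": joint torques, N m; "tool_pos": TCP position; "tool_rot": TCP orientation; "force": force on the tool from outside, world axes, zero at the start; "ft_torque": the same for the moment, N m; "width": opening from 0.0 (shut) to 1.0 (fully open).
Only numpy, scipy, OpenCV 4.12 (cv2) and the standard library are available. Lean on these libraries where they do the work, as an engineer would, in place of code of your own. Each camera call takes 0.05 s, during which the arm holds its last target. There are 200 camera calls.

## Working session

There is one attempt and no reset: what is moved stays moved. The work goes in short steps, Python scripts to look and compute and a tool call to move; the robot and the scene stay as the last step left them, time stands still between calls to the robot, and variables do not carry over. Pictures are saved under pics/ and viewed, about 8 in all and at most 12, crops included, and the job is handed in when it is done.

Besides the shell and the picture viewer there is one more tool, called after "Emit:" in YAML: its name, and indented under it one key for each argument. step_arm: Moves the arm, as the interface text tells. Its arguments: {"type":"object","properties":{"increments":{"type":"array"},"hand":{"type":"number"},"squeeze":{"type":"number"}},"required":["increments"]}

```bash
mkdir -p pics; ls; python3 - <<'E'
from station import monitor,get_image,arm
import cv2,pickle
print(monitor.get_obs())
print(arm.grip_depth)
d=get_image("top"); pickle.dump(d,open("top.pkl","wb"))
cv2.imwrite("pics/top.png",d["frame"][:,:,::-1])
print(d["fx"],d["fy"],d["cx"],d["cy"],d["distortion"],d["R"],d["t"])
E
```

```text
pics
{'clock': 0.0, 'q': array([ 1.02427843e+00,  1.04709794e-01,  9.64827714e-02,  1.56389605e+00,
       -4.02428107e-05,  1.35307325e+00]), 'joint_velocities': array([-5.64989060e-04, -1.27849120e-04,  1.26722943e-03,  4.33086744e-04,
       -1.64399709e-05, -3.81706760e-04]), 'tau': array([ 3.73970151e-04, -5.56932807e+01,  5.03648221e+01,  1.70779094e-02,
       -4.37456438e-04,  8.59740226e-06]), 'tool_pos': array([0.19358239, 0.56756603, 0.23052361]), 'tool_rot': array([-0.41162672,  0.57551325,  0.41123238,  0.57466153]), 'force': array([-0.0039382 , -0.24013202, -0.47224155]), 'ft_torque': array([-0.00393339,  0.00617489,  0.07376722]), 'width': 1.0031041144388964}
-0.0187
392.1625840280483 392.1625840280483 322.5341796041352 205.1257833924352 [-0.04201206  0.          0.          0.          0.        ] [[-0.0142617  -0.99987975  0.00608937]
 [-0.99420999  0.01353163 -0.10659923]
 [ 0.10650401 -0.0075744  -0.99428342]] [-0.01310295  0.58188046  1.118394  ]
```

View pics/top.png

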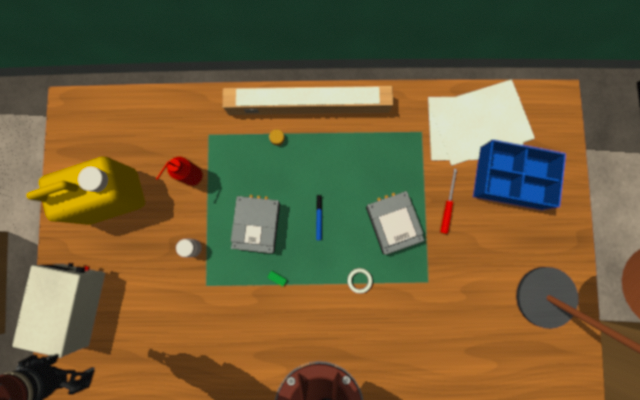

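The top view shows the battery module on the right, with its large white hatch at about (397,223) and its ribs at about (402,238). The fuse module is on the left at about (255,222), and the gripper is out of the way at lower left. Next I measure the hatch by mask.

```bash
cat > h.py <<'E'
import cv2,numpy as np
def ray(d,uv,z):
    K=np.array([[d["fx"],0,d["cx"]],[0,d["fy"],d["cy"]],[0,0,1]])
    n=cv2.undistortPoints(np.array(uv,float).reshape(-1,1,2),K,np.array(d["distortion"]))[:,0]
    R=np.array(d["R"]);t=np.array(d["t"]);C=-R.T@t
    r=np.c_[n,np.ones(len(n))]@R
    return C+r*((z-C[2])/r[:,2])[:,None]
def hatch(d,box,thr=185):
    x0,x1,y0,y1=box; f=d["frame"][y0:y1,x0:x1].astype(int)
    m=((f.min(2)>thr)).astype(np.uint8)
    m=cv2.morphologyEx(m,cv2.MORPH_CLOSE,np.ones((5,5)))
    c=max(cv2.findContours(m,0,2)[0],key=cv2.contourArea).reshape(-1,2)+[x0,y0]
    p=ray(d,c,.062); (cx,cy),(w,h),a=r=cv2.minAreaRect((p[:,:2]*1000).astype(np.float32))
    return r,cv2.boxPoints(r),cv2.contourArea(c.astype(np.int32))
E
python3 - <<'E'
from h import *; import pickle
from station import get_image
d=pickle.load(open("top.pkl","rb"))
for t in(150,170,190): print(hatch(d,(365,430,190,255),t))
dp=d["depth"];print(dp[223,397],dp[270,397])
print("case corners guess",ray(d,[[402,237],[397,223],[319,225],[359,281]],.062))
a=cv2.resize(d["frame"][185:260,360,None] if 0 else d["frame"][180:260,355:435],None,fx=5,fy=5,interpolation=2)
s=get_image("side"); pickle.dump(s,open("side.pkl","wb"))
b=cv2.resize(s["frame"],(640,400))
cv2.imwrite("pics/a.png",a[:,:,::-1]); cv2.imwrite("pics/side.png",b[:,:,::-1])
E
```

```text
(((516.99658203125, -232.13336181640625), (86.0440902709961, 84.47415161132812), 18.81939125061035), array([[ 462.6494 , -206.03258],
       [ 489.8996 , -285.99078],
       [ 571.34375, -258.23413],
       [ 544.09357, -178.27594]], dtype=float32), 831.5)
(((516.3292236328125, -232.24073791503906), (81.90188598632812, 80.84990692138672), 18.305988311767578), array([[ 464.75354, -206.72394],
       [ 490.14783, -283.48224],
       [ 567.9049 , -257.75754],
       [ 542.5106 , -180.99924]], dtype=float32), 670.0)
(((516.7274169921875, -232.1627197265625), (75.06436920166016, 75.02835083007812), 18.72563934326172), array([[ 469.13852, -208.6835 ],
       [ 493.2254 , -279.7404 ],
       [ 564.3163 , -255.64194],
       [ 540.22943, -184.58505]], dtype=float32), 539.0)
1.1163934 1.1585865
case corners guess [[ 0.48434351 -0.24507876  0.062     ]
 [ 0.52429325 -0.23216901  0.062     ]
 [ 0.52177428 -0.01014196  0.062     ]
 [ 0.36322028 -0.12006351  0.062     ]]
```

View pics/a.png

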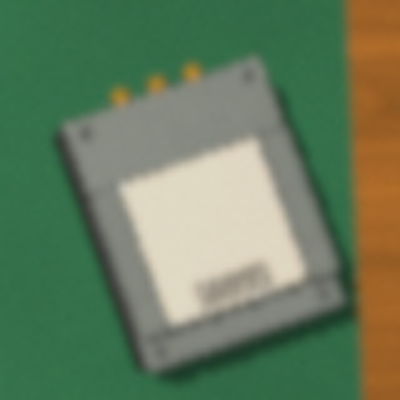

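View pics/side.png

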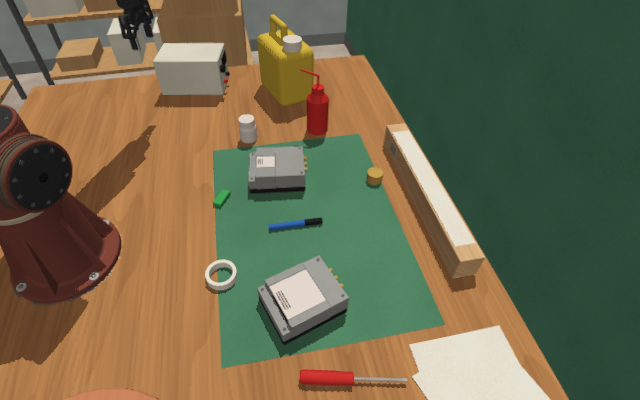

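The crop confirms the hatch, with its ribs at the lower right, facing the robot. The measured rectangle is 86 x 84 mm at a yaw of 0.328 rad, which matches the given sizes. The side view shows nothing tall near the path. The press point comes out at about (0.488, -0.242), and I now work out the move.

```bash
python3 - <<'E'
import numpy as np
from scipy.spatial.transform import Rotation as Ro
from station import monitor
o=monitor.get_obs();R=Ro.from_quat(o["tool_rot"]).as_matrix();p=o["tool_pos"]
print(R.round(3))
for n,a,b in(("leg1",p,[.45,.15,.20]),("leg2",[.45,.15,.20],[.490,-.241,.12])):
  print(n,(R.T@(np.array(b)-a)*1000).round(1))
mx=np.array([np.cos(.328),np.sin(.328),0])
for s in(1,-1): print("twist",s,np.arctan2(np.dot(s*mx,R[:,2]),np.dot(s*mx,R[:,1])))
E
```

```text
[[-0.001 -0.946  0.323]
 [-0.001  0.323  0.946]
 [-1.     0.    -0.001]]
leg1 [  30.9 -377.5 -312.4]
leg2 [  80.4 -164.1 -357. ]
twist 1 2.4848134465270335
twist -1 -0.6567792070627598
```

Emit:
step_arm:
  increments:
    - {"dp": [2,-20,-16],"twist": 0}
    - {"dp": [2,-30,-25],"twist": 0}
    - {"dp": [2,-30,-25],"twist": 0}
    - {"dp": [2,-30,-25],"twist": 0}
    - {"dp": [2,-30,-25],"twist": 0}
    - {"dp": [2,-30,-25],"twist": 0}
    - {"dp": [2,-30,-25],"twist": 0}
    - {"dp": [2,-30,-25],"twist": 0}
    - {"dp": [2,-30,-25],"twist": 0}
    - {"dp": [2,-30,-25],"twist": 0}
    - {"dp": [2,-30,-25],"twist": 0}
    - {"dp": [2,-30,-25],"twist": 0}
  hand: 1
  squeeze: 20

```text
clock: 1.1
tool_pos: [0.4315, 0.1776, 0.2071]
tool_rot: [-0.411, 0.575, 0.411, 0.575]
force: [0.4, 0.8, 0.0]
width: 0.0
```

Emit:
step_arm:
  increments:
    - {"dp": [2,-16,-31],"twist": 0}
    - {"dp": [2,-16,-31],"twist": 0}
    - {"dp": [2,-16,-31],"twist": 0}
    - {"dp": [2,-16,-31],"twist": 0}
    - {"dp": [2,-16,-31],"twist": 0}
    - {"dp": [2,-16,-31],"twist": 0}
    - {"dp": [2,-16,-31],"twist": 0}
    - {"dp": [2,-16,-31],"twist": 0}
    - {"dp": [2,-16,-31],"twist": 0}
    - {"dp": [2,-16,-31],"twist": 0}
    - {"dp": [2,-12,-22],"twist": 0}

```text
clock: 2.02
tool_pos: [0.4864, -0.193, 0.1847]
tool_rot: [-0.411, 0.576, 0.411, 0.575]
force: [0.4, -0.2, 0.0]
width: -0.0
```

Emit:
step_arm:
  increments:
    - {"dp": [0,0,0],"twist": -0.11}
    - {"dp": [0,0,0],"twist": -0.11}
    - {"dp": [0,0,0],"twist": -0.11}
    - {"dp": [0,0,0],"twist": -0.11}
    - {"dp": [0,0,0],"twist": -0.11}
    - {"dp": [0,0,0],"twist": -0.107}
    - {"dp": [0,0,0],"twist": 0}

```text
clock: 2.6
tool_pos: [0.4864, -0.1902, 0.1849]
tool_rot: [-0.576, 0.41, 0.576, 0.41]
force: [0.4, -0.5, -0.8]
width: 0.002
```

```bash
python3 - <<'E'
from h import *
from scipy.spatial.transform import Rotation as Ro
from station import monitor,get_image
d=get_image("wrist"); cv2.imwrite("pics/w.png",d["frame"][:,:,::-1])
o=monitor.get_obs();R=Ro.from_quat(o["tool_rot"]).as_matrix();p=o["tool_pos"]
print(R.round(3),p, (R.T@(np.array([.490,-.241,.10])-p)*1000).round(1))
# predicted press / corners pixels
for n,X in(("press",[.4876,-.2421,.062]),("c1",[.4626,-.206,.062]),("c2",[.4899,-.286,.062]),("tip",p)):
  K=np.array([[d["fx"],0,d["cx"]],[0,d["fy"],d["cy"]],[0,0,1]])
  print(n,cv2.projectPoints(np.array([X],float),cv2.Rodrigues(np.array(d["R"]))[0],np.array(d["t"]),K,np.array(d["distortion"]))[0].ravel().round(1))
E
```

```text
[[-0.    -0.947 -0.321]
 [ 0.    -0.321  0.947]
 [-1.     0.     0.001]] [ 0.48645178 -0.19017353  0.18495487] [ 84.9  12.9 -49.3]
press [255.9 181.1]
c1 [310. 166.]
c2 [200.7 165.7]
tip [319.3 268.7]
```

View pics/w.png

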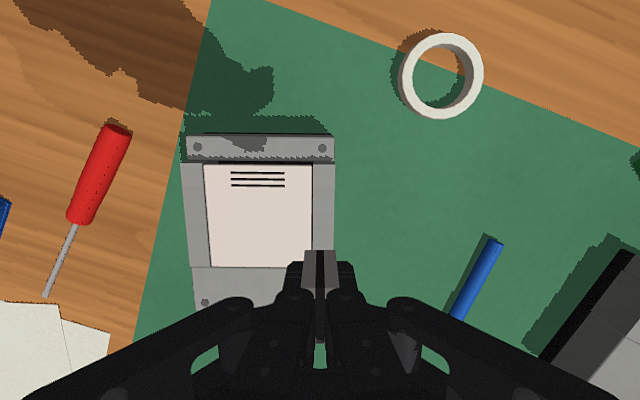

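The wrist view shows the hatch front corners at (203,165) and (312,165) and the ribs at (258,179). That is within about 2 px (1.5 mm) of my prediction, so I shift over the press point and descend.

Emit:
step_arm:
  increments:
    - {"dp": [5,3,-12],"twist": 0}
    - {"dp": [10,4,-18],"twist": 0}
    - {"dp": [15,4,-18],"twist": 0}
    - {"dp": [20,0,0],"twist": 0}
    - {"dp": [25,0,0],"twist": 0}
    - {"dp": [20,0,0],"twist": 0}
    - {"dp": [12,0,0],"twist": 0}
    - {"dp": [6,0,0],"twist": 0}
    - {"dp": [0,0,0],"twist": 0}
    - {"dp": [0,0,0],"twist": 0}

```text
clock: 3.48
tool_pos: [0.492, -0.2397, 0.073]
tool_rot: [0.575, -0.412, -0.575, -0.412]
force: [0.6, -0.4, 1.0]
width: 0.002
```

Emit:
step_arm:
  increments:
    - {"dp": [4,0,0]}
    - {"dp": [4,0,0]}
    - {"dp": [2,0,0]}
    - {"dp": [1.5,0,0]}
    - {"dp": [1.5,0,0]}
    - {"dp": [1.5,0,0]}
    - {"dp": [0,0,0]}
    - {"dp": [0,0,0]}

```text
invalid input at $.increments[0]: expected keys dp, twist
```

Emit:
step_arm:
  increments:
    - {"dp": [4,0,0],"twist": 0}
    - {"dp": [4,0,0],"twist": 0}
    - {"dp": [2,0,0],"twist": 0}
    - {"dp": [1.5,0,0],"twist": 0}
    - {"dp": [1.5,0,0],"twist": 0}
    - {"dp": [1.5,0,0],"twist": 0}
    - {"dp": [0,0,0],"twist": 0}
    - {"dp": [0,0,0],"twist": 0}

```text
clock: 4.15
tool_pos: [0.4918, -0.2395, 0.0583]
tool_rot: [0.575, -0.412, -0.575, -0.412]
force: [-1.7, -1.0, 4.5]
width: -0.004
```

Emit:
step_arm:
  increments:
    - {"dp": [1.5,0,0],"twist": 0}
    - {"dp": [1.5,0,0],"twist": 0}
    - {"dp": [1,0,0],"twist": 0}
    - {"dp": [1,0,0],"twist": 0}
    - {"dp": [0,0,0],"twist": 0}
    - {"dp": [0,0,0],"twist": 0}

```text
clock: 4.65
tool_pos: [0.492, -0.2397, 0.0546]
tool_rot: [0.575, -0.412, -0.575, -0.411]
force: [-6.5, 1.7, 17.1]
width: 0.001
```

Emit:
step_arm:
  increments:
    - {"dp": [1,0,0],"twist": 0}
    - {"dp": [0,0,0],"twist": 0}
    - {"dp": [0,0,0],"twist": 0}

```text
clock: 4.9
tool_pos: [0.4921, -0.2398, 0.0545]
tool_rot: [0.576, -0.412, -0.574, -0.411]
force: [-8.6, 4.6, 24.1]
width: 0.004
```

The force rose from 17 to 24 N with no further travel, so the hatch is at its stop. Now I retreat up and back.

Emit:
step_arm:
  increments:
    - {"dp": [-25,0,0],"twist": 0}
    - {"dp": [-35,5,0],"twist": 0}
    - {"dp": [-30,20,0],"twist": 0}
    - {"dp": [-25,25,0],"twist": 0}
    - {"dp": [-10,30,0],"twist": 0}
    - {"dp": [0,20,0],"twist": 0}
    - {"dp": [0,10,0],"twist": 0}
    - {"dp": [0,0,0],"twist": 0}
    - {"dp": [0,0,0],"twist": 0}
    - {"dp": [0,0,0],"twist": 0}
    - {"dp": [0,0,0],"twist": 0}
    - {"dp": [0,0,0],"twist": 0}

```text
clock: 5.9
tool_pos: [0.3881, -0.2742, 0.1763]
tool_rot: [-0.575, 0.411, 0.575, 0.411]
force: [-1.0, 0.3, 0.7]
width: 0.002
```

```bash
python3 - <<'E'
from station import monitor,get_image
import cv2
d=get_image("side"); cv2.imwrite("pics/s2.png",cv2.resize(d["frame"][180:380,180:440],None,fx=2.5,fy=2.5)[:,:,::-1])
print(monitor.get_obs()["clock"],monitor.get_obs()["force"])
E
```

```text
5.95 [-1.07267642  0.76000919 -0.36607424]
```

View pics/s2.png

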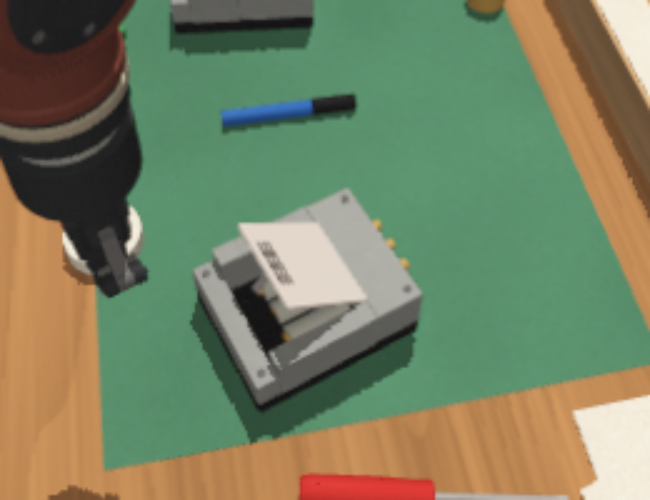

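The hatch is open and swinging up, with its ribs at crop (275,262). The gripper is clear at (120,275). Next I wait about 3 s and watch.

Emit:
step_arm:
  increments:
    - {"dp": [0,0,0],"twist": 0}
    - {"dp": [0,0,0],"twist": 0}
    - {"dp": [0,0,0],"twist": 0}
    - {"dp": [0,0,0],"twist": 0}
    - {"dp": [0,0,0],"twist": 0}
    - {"dp": [0,0,0],"twist": 0}
    - {"dp": [0,0,0],"twist": 0}
    - {"dp": [0,0,0],"twist": 0}
    - {"dp": [0,0,0],"twist": 0}
    - {"dp": [0,0,0],"twist": 0}
    - {"dp": [0,0,0],"twist": 0}
    - {"dp": [0,0,0],"twist": 0}

```text
clock: 6.95
tool_pos: [0.3875, -0.2747, 0.1768]
tool_rot: [-0.575, 0.412, 0.575, 0.412]
force: [-0.9, 0.3, -1.4]
width: 0.002
```

Emit:
step_arm:
  increments:
    - {"dp": [0,0,0],"twist": 0}
    - {"dp": [0,0,0],"twist": 0}
    - {"dp": [0,0,0],"twist": 0}
    - {"dp": [0,0,0],"twist": 0}
    - {"dp": [0,0,0],"twist": 0}
    - {"dp": [0,0,0],"twist": 0}
    - {"dp": [0,0,0],"twist": 0}
    - {"dp": [0,0,0],"twist": 0}
    - {"dp": [0,0,0],"twist": 0}
    - {"dp": [0,0,0],"twist": 0}
    - {"dp": [0,0,0],"twist": 0}
    - {"dp": [0,0,0],"twist": 0}

```text
clock: 7.95
tool_pos: [0.3876, -0.2747, 0.1768]
tool_rot: [0.575, -0.412, -0.575, -0.412]
force: [-0.4, -0.0, 0.6]
width: 0.0
```

Emit:
step_arm:
  increments:
    - {"dp": [0,0,0],"twist": 0}
    - {"dp": [0,0,0],"twist": 0}
    - {"dp": [0,0,0],"twist": 0}
    - {"dp": [0,0,0],"twist": 0}
    - {"dp": [0,0,0],"twist": 0}
    - {"dp": [0,0,0],"twist": 0}
    - {"dp": [0,0,0],"twist": 0}
    - {"dp": [0,0,0],"twist": 0}
    - {"dp": [0,0,0],"twist": 0}
    - {"dp": [0,0,0],"twist": 0}
    - {"dp": [0,0,0],"twist": 0}
    - {"dp": [0,0,0],"twist": 0}

```text
clock: 8.95
tool_pos: [0.3875, -0.2747, 0.1768]
tool_rot: [-0.575, 0.412, 0.575, 0.412]
force: [-0.5, -0.3, -0.3]
width: 0.0
```

```bash
python3 - <<'E'
from station import monitor,get_image
import cv2
d=get_image("side"); cv2.imwrite("pics/s3.png",cv2.resize(d["frame"][120:380,180:440],None,fx=2.2,fy=2.2)[:,:,::-1])
print(monitor.get_obs()["clock"],monitor.get_obs()["force"])
E
```

```text
9.0 [0.62274674 1.11547756 0.803315  ]
```

View pics/s3.png

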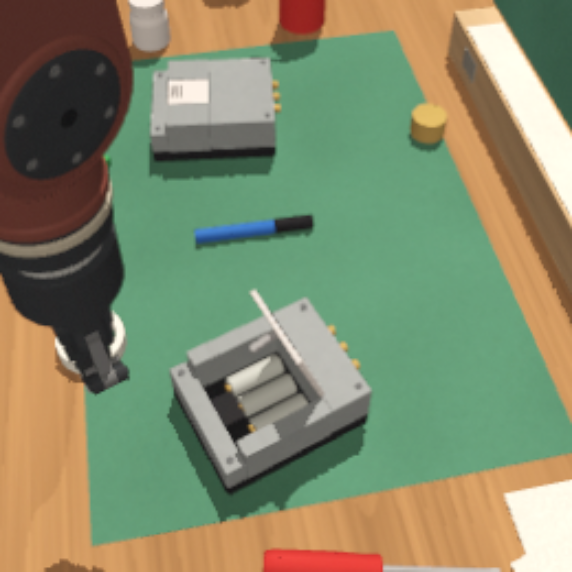

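The hatch stands nearly upright (crop (275,330)), the fuse door is shut (188,92), and the gripper is clear. I give it one more second of margin, then hand in.

Emit:
step_arm:
  increments:
    - {"dp": [0,0,0],"twist": 0}
    - {"dp": [0,0,0],"twist": 0}
    - {"dp": [0,0,0],"twist": 0}
    - {"dp": [0,0,0],"twist": 0}
    - {"dp": [0,0,0],"twist": 0}
    - {"dp": [0,0,0],"twist": 0}
    - {"dp": [0,0,0],"twist": 0}
    - {"dp": [0,0,0],"twist": 0}
    - {"dp": [0,0,0],"twist": 0}
    - {"dp": [0,0,0],"twist": 0}

```text
clock: 9.83
tool_pos: [0.3876, -0.2747, 0.1768]
tool_rot: [0.575, -0.412, -0.575, -0.412]
force: [0.2, 0.6, 0.5]
width: -0.003
```

```bash
python3 -c "
from station import job_done
print(job_done())"
```

```text
the job is handed in; nothing more can be done
None
```

I pressed the battery hatch (right-hand module) once to its stop with the shut fingertips. The force rose from 17 to 24 N at z = 54.5 mm with no further travel. I then backed off up and towards the robot, and the hatch popped open.

I stayed clear for about 4 s more before handing in at about 9.8 s. The last side picture, taken at 9.0 s, shows the hatch standing nearly upright, the fuse door shut and nothing seen out of place. The tool force was about 1 N, within sensor noise.

I judged the hatch angle by eye rather than measuring it. The jar and screwdriver are only partly in that last picture, the eraser and tape roll are mostly hidden behind the arm, and I did not re-measure any of the loose things. No check failed or disagreed, and the hand-in gave no verdict.

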